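Seal and snap-cap the glaze pail

ROBOT

A 7-joint arm with a two-finger parallel gripper is mounted at the origin on the work surface. World frame = base frame: x ahead of the robot, y to its left, z up, the work surface at z = 0. Lengths are in m, angles in rad, forces in N, time in s.
With the tool pointing down it reaches from about 0.425 to 0.8 m from the base axis. Payload 8.3 kg.
Tool frame: the origin (TCP) lies at the very end of the fingers, on their centre line; the grasp point (between the pads) lies 19 mm behind it (bot.grasp_offset is the x of the grasp point in the tool frame, in m); x points along the fingers, y is the direction in which the jaws open and shut, and the axes are right-handed (so a half turn about x gives the same grasp; the last joint's range is limited). The gripper opens to 85 mm and grips with 20 to 120 N. Pads are 22 mm wide; open, the fingers measure 114 mm over their backs; the gripper's body (76 mm by 85 mm) begins 54 mm behind the grasp point. The pads swing forward as they close: fully open they stand 13 mm farther back than shut.
Start: joints at [1.145, 0.383, 0.016, 1.37, -0.006, 1.388, -0.046], TCP at [0.222, -0.584, 0.231] pointing down, gripper open.
Joint ranges: [-2.95, 2.95], [-0.25, 2.06], [-1.52, 1.56], [0.18, 2.33], [-1.44, 4.58], [0.02, 2.06], [-3.01, 3.01]. Speed limits (rad/s): [2.39, 2.39, 3.01, 3.01, 3.14, 3.14, 3.14].

INTERFACE

Orientations are given as a unit quaternion [w, x, y, z].
In Python, from bench import bot gives the robot as it stands. The module is installed in compiled form; this text tells all that it offers.
- The arm moves only by the tool send_rows, never from a script. Its argument "motion" is a list of rows, each a list of 6 numbers: the shift along the tool's x, y, z normalised to -1 to 1, where 1 is 250 mm, then the turn, a rotation vector about the tool's x, y, z normalised to -1 to 1, where 1 is pi/4 rad. In form: [[tx, ty, tz, wx, wy, wz], ...]. A call has 1 to 10 rows; each row is the pose to reach, as a shift and turn from the pose commanded when the call began, along the tool's axes at that moment; what a row does not reach only later rows make up. A row lasts 1/8 s, in which the tool goes at most 62.5 mm and 10.7 degrees, less where a joint would pass 70% of its speed; a pose out of reach is approached as far as the arm can. A call with a number of a shift or a turn outside -1 to 1 is refused whole. A call with a gripper value outside its range is refused whole. "claw" is the gripper's target within -1 to 1 (shut at 1, half-way at 0, fully open at -1), set as the call begins (left out, the last holds). The fingers move at their own pace and stop on an object; the grip force is fixed at half the most. Time passes only in rows, so rows that repeat a pose let the fingers close. It gives the time, the measured TCP pose, the force and the opening at its end, in the units of the state.
- bot.observe(): the state, without advancing time (a new reading comes with each control period).
- bot.get_image(name): name is "side" or "top"; returns a dict with "pixels" (400x640x3 uint8, red, green, blue), "z_map" (400x640 float32, m along the optical axis (not along the pixel's ray), 0 where there is no reading), "fx", "fy", "cx", "cy" (pixels), "T" (4x4, takes a point from camera to world coordinates). Camera axes: x right, y down, z forward; pixel columns grow to the right and rows downward; lengths in m; the calibration is good to about 2 mm. A picture is of the moment at which its call begins.
- bot.hand_in(): hands the job in, once; it reports no verdict.
The state is a dict: "t": time; "q": joint angles; "dq": joint speeds; "joint_efforts": joint torques, N m; "ee_pos": TCP position; "eef_rot": TCP orientation; "ft_force": force on the tool from outside, world axes, zero at the start; "wrist_torque": the same for the moment, N m; "gripper_width": finger opening in m.
Only numpy, scipy, OpenCV 4.12 (cv2) and the standard library are available. Lean on these libraries where they do the work, as an engineer would, in place of code of your own. Each camera call takes 0.05 s, during which the arm holds its last target.

TASK

Close the white glaze pail for storage: lay the red seal ring flat around the foot of the pouring spout on its lid, then set the blue snap cap over the spout and press it straight down until it clicks. Keep pressing after the click so that the cap beds fully home on the ring, and finish while still holding the cap pressed down firmly with the gripper (about 12 N); nothing is let go at the end. Leave the other things on the bench where they are.

Things in the scene. Friction and masses are not known exactly. Their poses are not given: they have to be found in the camera images.
- pail: White 5-litre glaze pail with a plain amber band and a shut lid; heavy, does not move. 230 mm across the lid, lid rim 189 mm high. Origin at the centre of its underside. The pale grey-blue pouring spout stands upright on the lid, its axis 55 mm from the pail's axis towards the pail's -x. Pail and spout stand elsewhere, and turned, each time.
- spout_base (a point): On the axis of the spout, on top of its flat round collar (68 mm across, 198 mm above the bench, 9 mm above the lid rim), where the seal ring has to lie; z is up. From here the neck has a foot 42 mm across and 5 mm high with a chamfered edge, and is 34 mm across above it.
- spout_top (a point): Top of the spout's pale grey-blue neck on its axis, 38 mm above the collar; the last 5 mm taper to about 26 mm. Four sprung, slippery snap beads (pale domes, 45 degrees off the pail's x and y) stand out of the neck to 41 mm across, 19.5 mm above the collar.
- seal_mid (a point): Red silicone seal ring, stiff, 62 mm outside, 45 mm hole, 8 mm thick, 20 to 35 g, lying flat on the board. The point is its centre, 4 mm above its underside; z is its axis. It passes over the beads with 2 mm play all round and drops around the foot with 1.5 mm.
- cap_mid (a point): Blue ribbed snap cap, a round cup 56 mm outside, 44 mm tall, 40 to 70 g, standing on the board open side down, as it goes on. The point is its centre, half-way up (22 mm above its rim); z is up. The lower rim has an inner lip 37 mm across, 6 mm high, bevelled on both edges; above it the bore is 44 mm across and 40 mm deep (from the rim).
- seal: The red seal ring itself; origin at the centre of its underside, z along its axis.
- cap: The blue cap itself; origin on its axis at the open rim. On the neck its lip meets the beads with the rim about 21 mm above the collar; the push rises to 7 to 12 N, drops when the lip passes them (rim 17 to 14 mm above: the click; the beads then pull it down), and the cap is home with its rim on the ring, 8 mm above the collar; there the push rises steeply.
- board: White plastic board, 270 x 330 x 15 mm, fixed, on which ring, cap, cutter and nozzle stand at the corners of a rectangle about 124 mm (x) by 140 mm (y); which is at which corner changes. Origin at the centre of its underside, x along its 270 mm side.
- cutter: Bystander: steel round pastry cutter, a bare tube 55 mm across and 36 mm tall, on the board; origin at the centre of its underside.
- nozzle: Bystander: steel piping nozzle, a cone 36 mm across below and 52 mm tall, on the board; origin at the centre of its underside.
- timer: Bystander: round white kitchen timer, 70 mm across, 36 mm tall; origin at the centre of its underside.
- brush: Bystander: pastry brush 220 mm long, lying; origin at its middle, on the bench.
- scraper: Bystander: dough scraper, steel blade 150 mm wide with a green grip, lying flat; origin on the bench under its middle.
- syrup: Bystander: yellow syrup bottle, 64 mm across, 190 mm tall; origin at the centre of its underside.
- dredger: Bystander: aluminium sugar shaker, 72 mm across, 108 mm tall; origin at the centre of its underside.
There are look-alikes about, which are no part of the job. There is more than one size of the seal; the job needs the smaller. Several things have the shape of the cap; the one meant has the colours described above.

How it is judged:
On the way, in this order (a step that is already met when the one before it is completed fails the run):
1. the seal ring lies flat on the collar around the foot of the spout, the cap not yet on (z of seal_mid in the frame of spout_base between 0.001 and 0.007 m and horizontal distance between seal_mid and spout_base below 0.004 m and angle between the z axis of seal and the z axis of spout_base, either way round below 0.08 rad and distance between cap and spout_base above 0.06 m), for 0.2 s.
2. the cap has clicked over the snap beads (z of cap in the frame of spout_base below 0.0115 m and horizontal distance between cap and spout_base below 0.004 m and angle between cap's own z axis and vertical below 0.1 rad), for 0.1 s.
At the end, for the whole second after the job is handed in: Ring flat on the collar (3 mm high, 4 mm off axis, 4.5 deg); cap upright (4 deg), centred (3 mm), home with its rim 5 to 9.5 mm above the collar, at rest, touched by the gripper and pushed on to the ring with over 5 N through the last second; no bystander shifted over 20 mm (z of seal_mid in the frame of spout_base between 0.001 and 0.007 m and horizontal distance between seal_mid and spout_base below 0.004 m and angle between the z axis of seal and the z axis of spout_base, either way round below 0.08 rad and z of cap in the frame of spout_base between 0.005 and 0.0095 m and horizontal distance between cap and spout_base below 0.003 m and angle between cap's own z axis and vertical below 0.07 rad and contact force between cap and seal above 5 N and contact force between the fingers and cap above 3 N and linear speed of cap below 0.02 m/s); the arm keeps its last pose, push and grip.
It fails at once if a bystander was shifted by more than 20 mm (distance of any of cutter, nozzle, timer, brush, scraper, syrup, dredger from where it was at the start of the episode above 0.02 m).
It also fails if it takes over 72 s, if anything falls off the work surface, if the arm or the gripper's body presses on something with over 40 N, if the wrist force passes 120 N, or if a joint passes its speed limit or range.

## Working session

There is one attempt and no reset: what is moved stays moved. The work goes in short steps, Python scripts to look and compute and a tool call to move; the robot and the scene stay as the last step left them, time stands still between calls to the robot, and variables do not carry over. Pictures are saved under pics/ and viewed, and the job is handed in when it is done.

Besides the shell and the picture viewer there is one more tool, called after "Emit:" in YAML: its name, and indented under it one key for each argument. send_rows: Moves the arm, as the interface text tells. Its arguments: {"type":"object","properties":{"motion":{"type":"array"},"claw":{"type":"number"}},"required":["motion"]}

```bash
ls; mkdir -p pics
python3 - <<'E'
from bench import bot
import cv2,pickle
s=bot.observe()
print({k:s[k] for k in s}, bot.grasp_offset)
for n in("side","top"):
    d=bot.get_image(n); pickle.dump(d,open(f'{n}0.pkl','wb'))
    cv2.imwrite(f'pics/{n}0.png',d['pixels'][:,:,::-1])
    print(n,d['fx'],d['fy'],d['cx'],d['cy'],d['T'])
E
```

```text
pics
{'t': 0.0, 'q': array([ 1.14509614,  0.38425347,  0.01637932,  1.37126115, -0.00631482,
        1.38819054, -0.04649941]), 'dq': array([-0.00079659,  0.00170605, -0.00035399,  0.00013945, -0.00069741,
        0.00093048, -0.00114893]), 'joint_efforts': array([ 6.51326918e-04, -6.27593851e+01,  8.44560564e-01, -3.71818829e+01,
        1.64486852e-02,  1.44105600e-02,  1.41508590e-05]), 'ee_pos': array([ 0.22164743, -0.5837926 ,  0.23022092]), 'eef_rot': array([-0.12687063, -0.69535921, -0.12830203,  0.69564215]), 'ft_force': array([-0.51630165,  0.14762035, -0.33734589]), 'wrist_torque': array([-0.0371835 ,  0.0022659 , -0.04735915]), 'gripper_width': 0.0853699041913185} -0.0187
side 440.4429120043121 440.4429120043121 328.33560716863707 201.31024487685613 [[-0.99223515 -0.07886897  0.09617216  0.42461365]
 [-0.12426723  0.59630585 -0.7930807   1.10527376]
 [ 0.00520144 -0.7988736  -0.60147645  0.9971811 ]
 [ 0.          0.          0.          1.        ]]
top 432.5850491039457 432.5850491039457 320.3030788094238 196.25566131893643 [[-0.0162713  -0.9946643   0.10187332  0.39613649]
 [-0.99980895  0.01508204 -0.01243337  0.00370249]
 [ 0.01083057 -0.10205617 -0.99471968  1.55364494]
 [ 0.          0.          0.          1.        ]]
```

View pics/side0.png

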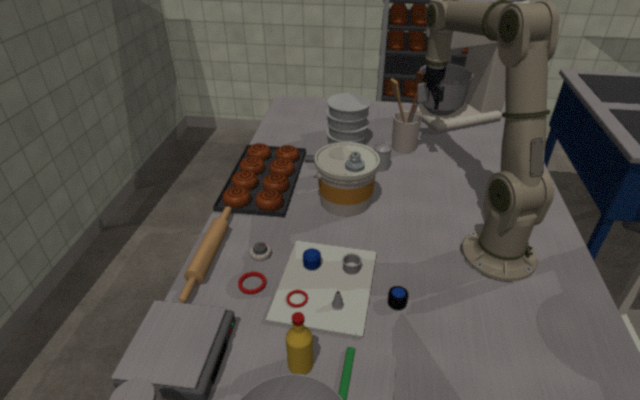

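View pics/top0.png

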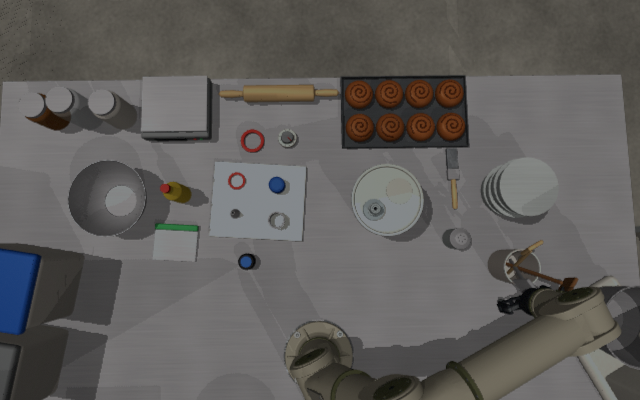

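The top view shows the small red ring on the board at about (237,181), the blue cap at (277,185) and the spout at (374,209). The big red ring (252,140) and the dark and blue cap (247,261) are look-alikes. Next I measure.

```bash
cat > h.py <<'E'
import numpy as np,cv2,pickle
from scipy.spatial.transform import Rotation as R
def ray(d,u,v):
    c=np.array([(u-d['cx'])/d['fx'],(v-d['cy'])/d['fy'],1.]); T=np.array(d['T']); return T[:3,3],T[:3,:3]@c
def onz(d,u,v,z):
    o,r=ray(d,u,v); return o+r*(z-o[2])/r[2]
def pts(d,m=None):
    z=d['z_map']; v,u=np.nonzero(z>0 if m is None else (m&(z>0)))
    zz=z[v,u]; c=np.stack([(u-d['cx'])/d['fx']*zz,(v-d['cy'])/d['fy']*zz,zz],1); T=np.array(d['T'])
    return c@T[:3,:3].T+T[:3,3],u,v
def tri(d1,p1,d2,p2):
    A=[];b=[];
    for d,p in((d1,p1),(d2,p2)):
        o,r=ray(d,*p); r=r/np.linalg.norm(r); P=np.eye(3)-np.outer(r,r); A.append(P); b.append(P@o)
    return np.linalg.solve(sum(A),sum(b))
def cmask(d,col):
    hsv=cv2.cvtColor(d['pixels'],cv2.COLOR_RGB2HSV).astype(int); H,S,V=hsv[...,0],hsv[...,1],hsv[...,2]
    if col=='red': return ((H<8)|(H>172))&(S>150)&(V>70)
    if col=='blue': return (H>100)&(H<130)&(S>130)&(V>40)
def blobs(m,amin=25):
    n,l,s,c=cv2.connectedComponentsWithStats(m.astype(np.uint8)); return [(c[i],s[i],l==i) for i in range(1,n) if s[i][4]>amin]
def load(n): return pickle.load(open(n+'.pkl','rb'))
E
python3 - <<'E'
from h import *
np.set_printoptions(precision=4,suppress=True)
for n in('side0','top0'):
    d=load(n)
    for col in('red','blue'):
        for c,s,m in blobs(cmask(d,col)):
            P,_,_=pts(d,m)
            print(n,col,c.round(1),s,P.mean(0),P.min(0),P.max(0))
d=load('top0')
big=cv2.resize(d['pixels'][150:250,200:440],None,fx=3.3,fy=3.3,interpolation=cv2.INTER_CUBIC);cv2.imwrite('pics/topc.png',big[:,:,::-1])
d=load('side0')
big=cv2.resize(d['pixels'][130:230,290:410],None,fx=6,fy=6,interpolation=cv2.INTER_CUBIC);cv2.imwrite('pics/sidec.png',big[:,:,::-1])
E
```

```text
side0 red [251.8 282.4] [239 272  27  22 228] [0.7596 0.2328 0.0093] [0.7206 0.1901 0.0029] [0.8005 0.2739 0.0164]
side0 red [296.5 298.3] [287 290  20  17  95] [0.6133 0.2865 0.0219] [0.5851 0.2569 0.0179] [0.642  0.3144 0.0272]
side0 red [297.5 318.3] [293 313  11  12 107] [0.5685 0.4831 0.1881] [0.5559 0.468  0.1775] [0.5799 0.4951 0.1925]
side0 blue [626.3 199.1] [ 605  172   35   49 1082] [-0.6235 -0.5    -0.0877] [-0.6919 -0.5121 -0.1965] [-0.5742 -0.4887  0.0463]
side0 blue [599.1 239.1] [590 223  20  35 256] [-0.609  -0.5193 -0.3275] [-0.631  -0.5312 -0.4371] [-0.5863 -0.5072 -0.2326]
side0 blue [311.4 258.7] [304 249  16  20 275] [0.5912 0.1509 0.0494] [0.5677 0.1125 0.0209] [0.6162 0.1683 0.0643]
side0 blue [398.2 292.1] [391 287  15  11 129] [0.328  0.2455 0.0436] [0.3087 0.2253 0.0388] [0.3485 0.267  0.0474]
top0 red [251.8 140.5] [241 130  23  22 173] [0.7612 0.2295 0.0118] [0.7209 0.1887 0.0015] [0.8011 0.2699 0.0193]
top0 red [236.7 180.6] [228 173  17  16  70] [0.6133 0.2811 0.0247] [0.5859 0.2549 0.0184] [0.6412 0.3124 0.0309]
top0 red [164.5 187.9] [160 184   9   9  61] [0.5701 0.4799 0.1877] [0.5558 0.4675 0.0058] [0.604  0.5559 0.1982]
top0 blue [276.5 184.5] [269 177  16  16 197] [0.5926 0.1368 0.0599] [0.5662 0.1106 0.0483] [0.6193 0.163  0.0693]
top0 blue [ 16.1 288.6] [   0  249   41   86 2700] [0.2744 0.8599 0.29  ] [0.1467 0.8047 0.2709] [0.3869 0.9172 0.3003]
top0 blue [245.4 261.4] [240 256  12  12 109] [0.329  0.2464 0.0457] [0.3096 0.2267 0.0375] [0.3475 0.2662 0.0542]
```

View pics/topc.png

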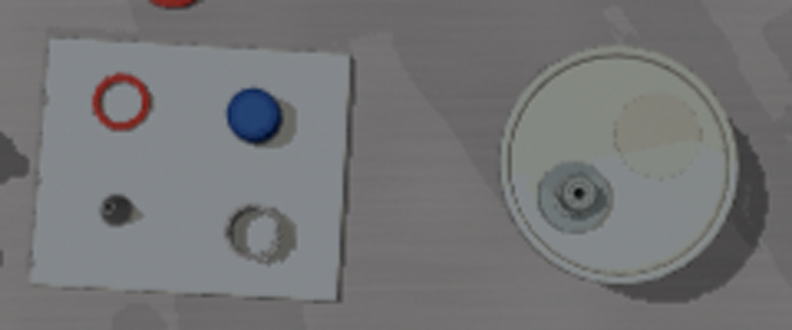

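View pics/sidec.png

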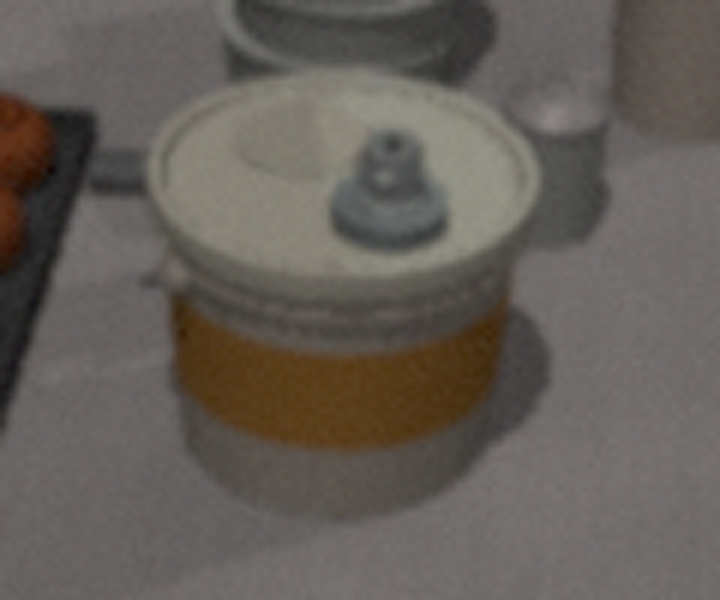

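```bash
cat > m.py <<'E'
from h import *
np.set_printoptions(precision=4,suppress=True)
S,T=load('side0'),load('top0')
def fitc(d,m,z):  # rim pixels of blob's hull mapped to plane z -> circle
    cs,_=cv2.findContours(m.astype(np.uint8),cv2.RETR_EXTERNAL,cv2.CHAIN_APPROX_NONE)
    c=max(cs,key=cv2.contourArea)[:,0].astype(float)
    P=np.array([onz(d,u,v,z)[:2] for u,v in c]); A=np.c_[2*P,np.ones(len(P))]
    s=np.linalg.lstsq(A,(P**2).sum(1),rcond=None)[0]; return s[:2],np.sqrt(s[2]+s[:2]@s[:2])
if __name__=='__main__':
    for n,d,rp,bp in(('side',S,(296,298),(311,258)),('top',T,(237,181),(276,184))):
        for col,p,z in(('red',rp,.0225),('blue',bp,.059)):
            for c,s,m in blobs(cmask(d,col)):
                if np.hypot(*(c-p))<4: print(n,col,fitc(d,m,z),onz(d,*c,z))
    # points near spout by depth
    for n,d in(('side',S),('top',T)):
        P,u,v=pts(d)
        k=(P[:,2]>.2)&(P[:,2]<.26)&(P[:,0]>.4)&(P[:,0]<.75)&(P[:,1]>-.3)&(P[:,1]<0)
        print(n,k.sum(),P[k].mean(0),np.median(P[k],0),u[k].min(),u[k].max(),v[k].min(),v[k].max())
        k=(P[:,2]>.18)&(P[:,2]<.196)&(P[:,0]>.4)&(P[:,0]<.75)&(P[:,1]>-.3)&(P[:,1]<0.05)
        print(k.sum(),P[k].min(0),P[k].max(0))
    for n,d,r in(('top',T,(190,228,350,398)),('side',S,(145,178,340,372))):
        a=d['pixels'][r[0]:r[1],r[2]:r[3]]
        b=cv2.resize(a,None,fx=15,fy=15,interpolation=cv2.INTER_NEAREST); b=cv2.normalize(b,None,0,255,cv2.NORM_MINMAX)
        for i in range(0,a.shape[1],5): cv2.putText(b,str(r[2]+i),(i*15,10),0,.35,(255,0,0))
        for i in range(0,a.shape[0],5): cv2.putText(b,str(r[0]+i),(0,i*15+12),0,.35,(255,0,0))
        cv2.imwrite(f'pics/{n}_sp.png',b[:,:,::-1])
E
python3 m.py
```

```text
side red (array([0.613 , 0.2865]), np.float64(0.02777660947496093)) [0.6132 0.2872 0.0225]
side blue (array([0.5898, 0.1596]), np.float64(0.03376196777949045)) [0.5896 0.1606 0.059 ]
top red (array([0.6141, 0.2827]), np.float64(0.027578174771044236)) [0.6136 0.2815 0.0225]
top blue (array([0.5927, 0.1369]), np.float64(0.02617737540342861)) [0.5927 0.1369 0.059 ]
side 135 [ 0.4895 -0.1711  0.2201] [ 0.4892 -0.1688  0.2217] 349 361 151 167
1097 [ 0.4079 -0.2996  0.18  ] [ 0.6342 -0.1062  0.1959]
top 228 [ 0.4894 -0.1779  0.2179] [ 0.4891 -0.1767  0.2173] 363 384 199 219
2963 [ 0.4098 -0.2999  0.18  ] [ 0.6374 -0.1106  0.196 ]
```

View pics/top_sp.png

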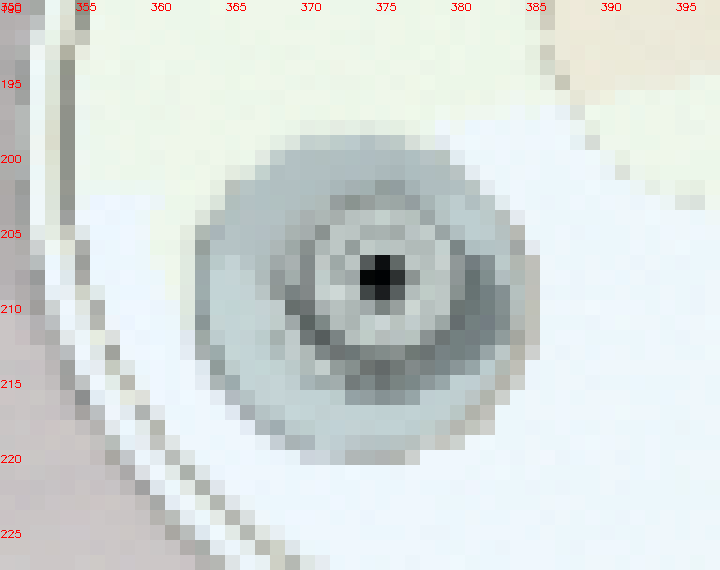

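View pics/side_sp.png

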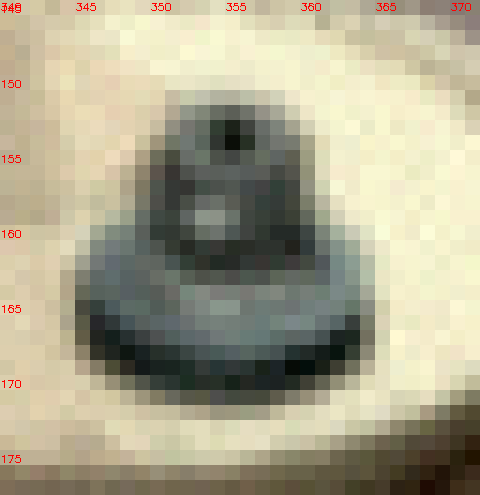

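Run:
```python
from m import *
print('top hole',onz(T,374.6,207.9,.236),'side hole',onz(S,354.9,153.2,.236))
print(tri(S,(354.9,153.2),T,(374.6,207.9)))
print('collar top',onz(T,373.4,208.9,.198))
print('collar edges',onz(T,362.4,209,.198),onz(T,384.5,209,.198),onz(T,373.4,198.4,.198),onz(T,373.4,219.6,.198))
from bench import bot
s=bot.observe(); r=R.from_quat(np.roll(s['eef_rot'],-1)); print(r.as_matrix())
```

```text
top hole [ 0.4928 -0.1782  0.236 ] side hole [ 0.4912 -0.177   0.236 ]
[ 0.492  -0.1783  0.2353]
collar top [ 0.4925 -0.1796  0.198 ]
collar edges [ 0.4927 -0.1449  0.198 ] [ 0.4916 -0.2145  0.198 ] [ 0.5256 -0.1805  0.198 ] [ 0.4588 -0.1786  0.198 ]
[[-0.0006  0.355  -0.9349]
 [ 0.0016 -0.9349 -0.355 ]
 [-1.     -0.0017  0.    ]]
```

```bash
cat >> h.py <<'E'
def rel(x,y,z,psi,show=True,cmd=None):
    """normalised shift/turn from present (or given cmd pos,psi) pose to tool-down pose"""
    from bench import bot
    s=bot.observe(); r=R.from_quat(np.roll(s['eef_rot'],-1)); p=s['ee_pos']
    p0=np.radians(psi); tgt=np.array([[0,np.cos(p0),np.sin(p0)],[0,np.sin(p0),-np.cos(p0)],[-1,0,0]])
    sh=r.inv().apply(np.array([x,y,z])-p)/.25
    w=(r.inv()*R.from_matrix(tgt)).as_rotvec()/(np.pi/4)
    return np.r_[sh,w].round(4).tolist()
def st():
    from bench import bot
    s=bot.observe(); r=R.from_quat(np.roll(s['eef_rot'],-1)); m=r.as_matrix()
    print('t %.2f'%s['t'],'pos',(s['ee_pos']*1000).round(1),'psi %.1f'%np.degrees(np.arctan2(m[1,1],m[0,1])),'tilt',np.degrees(m[:2,0]).round(2),'F',s['ft_force'].round(1),'w %.1f'%(s['gripper_width']*1000))
E
python3 - <<'E'
from h import *
st(); print(rel(.222,-.584,.38,-69)); print(rel(.4,-.4,.38,-45)); print(rel(.35,-.45,.38,-45))
E
```

```text
t 0.10 pos [ 221.7 -583.9  230.4] psi -69.2 tilt [-0.04  0.09] F [0.7 0.2 0.9] w 85.1
[-0.5984, -0.0002, -0.001, -0.0046, 0.0001, 0.0022]
[-0.5977, -0.4355, -0.9279, -0.538, -0.0004, 0.0021]
[-0.5979, -0.3195, -0.67, -0.538, -0.0004, 0.0021]
```

Emit:
send_rows:
  motion:
    - [-0.25,0,0,0,0,0]
    - [-0.5,0,0,0,0,0]
    - [-0.6,0,0,0,0,0]
    - [-0.6,-0.11,-0.23,-0.18,0,0]
    - [-0.6,-0.22,-0.46,-0.36,0,0]
    - [-0.6,-0.33,-0.7,-0.54,0,0]
    - [-0.6,-0.435,-0.93,-0.54,0,0]
    - [-0.6,-0.435,-0.93,-0.54,0,0]
  claw: -1

```text
t: 1.1
ee_pos: [0.4047, -0.3951, 0.3811]
eef_rot: [0.274, 0.653, 0.275, -0.651]
ft_force: [-1.0, -0.8, -0.0]
gripper_width: 0.0856
```

Run:
```python
from h import *
st(); print(rel(.53,-.2,.38,-20)); print(rel(.5,-.18,.38,-10));
```

```text
t 1.10 pos [ 404.7 -395.1  381.1] psi -44.4 tilt [0.07 0.13] F [-1.  -0.8 -0. ] w 85.6
[0.0068, -0.1877, -0.9083, -0.5416, -0.0033, 0.0001]
[0.0069, -0.3294, -0.8816, -0.7638, -0.0033, -0.0002]
```

Emit:
send_rows:
  motion:
    - [0,-0.05,-0.22,-0.2,0,0]
    - [0,-0.1,-0.45,-0.4,0,0]
    - [0,-0.15,-0.68,-0.6,0,0]
    - [0,-0.19,-0.91,-0.76,0,0]
    - [0,-0.19,-0.91,-0.76,0,0]

```text
t: 1.72
ee_pos: [0.5296, -0.2004, 0.3807]
eef_rot: [0.453, 0.543, 0.455, -0.542]
ft_force: [-0.1, -0.7, -0.4]
gripper_width: 0.0853
```

Run:
```python
from h import *
st(); print(rel(.57,.03,.35,15)); print(rel(.6135,.283,.2,25))
```

```text
t 1.73 pos [ 529.6 -200.4  380.7] psi -10.1 tilt [-0.01  0.16] F [-0.1 -0.7 -0.4] w 85.3
[0.1251, -0.0029, -0.9355, -0.5587, -0.0035, 0.0002]
[0.7278, -0.0094, -1.9607, -0.7809, -0.0035, -0.0002]
```

Emit:
send_rows:
  motion:
    - [0.03,0,-0.24,-0.2,0,0]
    - [0.06,0,-0.48,-0.4,0,0]
    - [0.1,0,-0.72,-0.56,0,0]
    - [0.125,0,-0.935,-0.56,0,0]
    - [0.125,0,-0.935,-0.56,0,0]

```text
t: 2.35
ee_pos: [0.5705, 0.0285, 0.3491]
eef_rot: [0.56, 0.431, 0.561, -0.431]
ft_force: [0.1, -0.7, -0.1]
gripper_width: 0.0855
```

Run:
```python
from h import *
st(); print(rel(.6135,.283,.15,25));print(rel(.6135,.283,.06,25))
```

```text
t 2.35 pos [570.5  28.5 349.1] psi 14.9 tilt [-0.11  0.11] F [ 0.1 -0.7 -0.1] w 85.5
[0.798, 0.4283, -0.9382, -0.2254, -0.003, 0.0014]
[1.158, 0.4288, -0.9374, -0.2254, -0.003, 0.0014]
```

Emit:
send_rows:
  motion:
    - [0,0.1,-0.22,-0.1,0,0]
    - [0.15,0.2,-0.45,-0.225,0,0]
    - [0.35,0.3,-0.66,-0.225,0,0]
    - [0.55,0.4,-0.87,-0.225,0,0]
    - [0.75,0.428,-0.938,-0.225,0,0]
    - [0.798,0.428,-0.938,-0.225,-0.003,0.001]
    - [0.798,0.428,-0.938,-0.225,-0.003,0.001]

```text
t: 3.22
ee_pos: [0.6148, 0.276, 0.1467]
eef_rot: [0.595, 0.38, 0.595, -0.385]
ft_force: [0.5, -0.1, 0.1]
gripper_width: 0.0854
```

Run:
```python
from h import *
st(); print(rel(.6135,.283,.03,25))
from bench import bot
for n in("side","top"):
    d=bot.get_image(n); pickle.dump(d,open(f'{n}1.pkl','wb'))
    r=(240,340,240,360) if n=='side' else (140,220,200,300)
    cv2.imwrite(f'pics/{n}1.png',cv2.resize(d['pixels'][r[0]:r[1],r[2]:r[3],::-1],None,fx=6,fy=6,interpolation=cv2.INTER_CUBIC))
```

```text
t 3.23 pos [614.8 276.  146.7] psi 24.6 tilt [-0.27 -0.31] F [ 0.5 -0.1  0.1] w 85.4
[0.4665, 0.01, -0.0291, -0.0092, 0.0038, 0.0083]
```

View pics/side1.png

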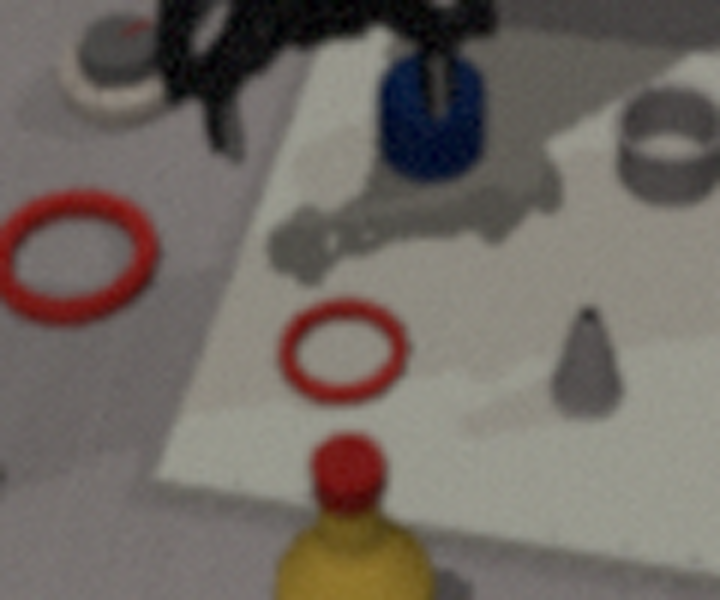

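Emit:
send_rows:
  motion:
    - [0.2,0.01,-0.03,-0.009,0.004,0.008]
    - [0.4,0.01,-0.03,-0.009,0.004,0.008]
    - [0.466,0.01,-0.03,-0.009,0.004,0.008]
    - [0.466,0.01,-0.03,-0.009,0.004,0.008]
    - [0.466,0.01,-0.03,-0.009,0.004,0.008]

```text
t: 3.95
ee_pos: [0.6172, 0.2862, 0.0373]
eef_rot: [0.598, 0.384, 0.594, -0.377]
ft_force: [0.6, 0.0, 0.4]
gripper_width: 0.0857
```

Run:
```python
from h import *
st(); print(rel(.6135,.2845,.010,25))
```

```text
t 3.95 pos [617.2 286.2  37.3] psi 25.0 tilt [0.57 0.31] F [0.6 0.  0.4] w 85.7
[0.1091, -0.0174, -0.0, -0.0008, -0.0009, -0.0145]
```

Emit:
send_rows:
  motion:
    - [0,0,0,0,0,0]
    - [0,0,0,0,0,0]
    - [0,0,0,0,0,0]
    - [0,0,0,0,0,0]

```text
t: 4.45
ee_pos: [0.6152, 0.2857, 0.0341]
eef_rot: [0.598, 0.382, 0.595, -0.378]
ft_force: [-0.4, -0.6, -0.6]
gripper_width: 0.0854
```

Run:
```python
from h import *
st(); print(rel(.6135,.2845,.010,25))
```

```text
t 4.45 pos [615.2 285.7  34.1] psi 25.0 tilt [0.34 0.21] F [-0.4 -0.6 -0.6] w 85.4
[0.0964, -0.009, 0.0017, 0.0006, -0.001, -0.0087]
```

Emit:
send_rows:
  motion:
    - [0.05,-0.005,0,0,0,-0.006]
    - [0.094,-0.005,0,0,0,-0.006]
    - [0.094,-0.005,0,0,0,-0.006]
    - [0.094,-0.005,0,0,0,-0.006]
    - [0.094,-0.005,0,0,0,-0.006]
    - [0.094,-0.005,0,0,0,-0.006]

```text
t: 5.2
ee_pos: [0.6145, 0.2854, 0.011]
eef_rot: [0.597, 0.381, 0.596, -0.379]
ft_force: [-0.2, 0.8, 0.7]
gripper_width: 0.0856
```

Run:
```python
from h import *
st(); print(rel(.6135,.2845,.010,25))
```

```text
t 5.20 pos [614.5 285.4  11. ] psi 25.0 tilt [0.13 0.11] F [-0.2  0.8  0.7] w 85.6
[0.004, -0.0052, 0.0015, 0.0004, -0.001, -0.0037]
```

Now close on the ring.

Emit:
send_rows:
  motion:
    - [0,-0.002,0,0,0,0]
    - [0,-0.002,0,0,0,0]
    - [0,-0.002,0,0,0,0]
    - [0,-0.002,0,0,0,0]
    - [0,-0.002,0,0,0,0]
    - [0,-0.002,0,0,0,0]
  claw: 0.6

```text
t: 5.95
ee_pos: [0.6142, 0.2853, 0.0118]
eef_rot: [0.597, 0.381, 0.596, -0.379]
ft_force: [-1.7, -1.8, 6.5]
gripper_width: 0.0587
```

Run:
```python
from h import *
st()
from bench import bot
for n in("side","top"):
    d=bot.get_image(n); pickle.dump(d,open(f'{n}2.pkl','wb'))
    r=(240,340,240,360) if n=='side' else (140,220,200,300)
    cv2.imwrite(f'pics/{n}2.png',cv2.resize(d['pixels'][r[0]:r[1],r[2]:r[3],::-1],None,fx=6,fy=6,interpolation=cv2.INTER_CUBIC))
```

```text
t 5.95 pos [614.2 285.3  11.8] psi 25.0 tilt [0.16 0.11] F [-1.7 -1.8  6.5] w 58.7
```

View pics/side2.png

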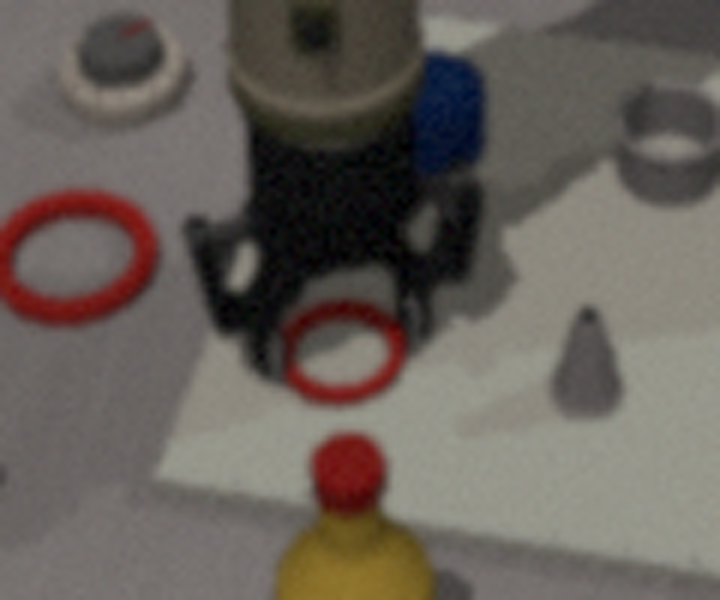

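Emit:
send_rows:
  motion:
    - [0,0,0,0,0,0]
    - [-0.006,0,0,0,0,0]
    - [-0.011,0,0,0,0,0]
    - [-0.011,0,0,0.22,0,0]
    - [-0.011,0,0,0.44,0,0]
    - [-0.011,0,0,0.66,0,0]
    - [-0.011,0,0,0.88,0,0]
    - [-0.011,0,0,1,0,0]
    - [-0.011,0,0,1,0,0]
  claw: -0.75

```text
t: 7.18
ee_pos: [0.6138, 0.2852, 0.0134]
eef_rot: [0.406, 0.58, 0.406, -0.578]
ft_force: [-0.2, 0.2, -0.5]
gripper_width: 0.0747
```

Emit:
send_rows:
  motion:
    - [0,0,0,0.22,0,0]
    - [0,0,0,0.44,0,0]
    - [0,0,0,0.66,0,0]
    - [0,0,0,0.88,0,0]
    - [0,0,0,1,0,0]
    - [0,0,0,1,0,0]
    - [0,0,0,1,0,0]
    - [0,0,0,1,0,0]

```text
t: 8.18
ee_pos: [0.6139, 0.285, 0.0133]
eef_rot: [0.153, 0.691, 0.154, -0.69]
ft_force: [-0.5, -0.2, -0.1]
gripper_width: 0.0745
```

Run:
```python
from h import *
st(); print(rel(.6142,.2853,.0135,-65))
from bench import bot
for n in("side","top"):
    d=bot.get_image(n); pickle.dump(d,open(f'{n}3.pkl','wb'))
    r=(240,340,240,360) if n=='side' else (140,220,200,300)
    cv2.imwrite(f'pics/{n}3.png',cv2.resize(d['pixels'][r[0]:r[1],r[2]:r[3],::-1],None,fx=6,fy=6,interpolation=cv2.INTER_CUBIC))
```

```text
t 8.18 pos [613.9 285.   13.3] psi -64.9 tilt [0.09 0.1 ] F [-0.5 -0.2 -0.1] w 74.5
[-0.0008, -0.0005, -0.0018, 0.0026, -0.0028, 0.0011]
```

View pics/side3.png

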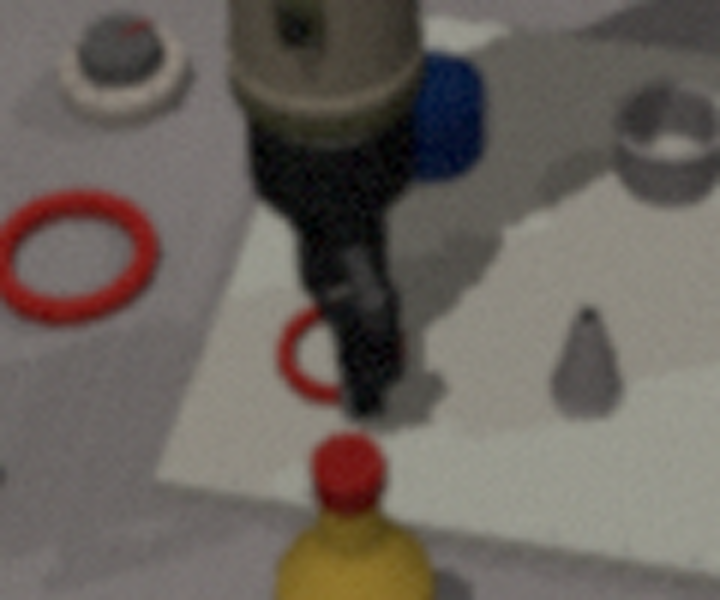

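Emit:
send_rows:
  motion:
    - [0,0,0,0,0,0]
    - [0,0,0,0,0,0]
    - [0,0,0,0,0,0]
    - [0,0,0,0,0,0]
    - [0,0,0,0,0,0]
    - [0,0,0,0,0,0]
  claw: 0.6

```text
t: 9.02
ee_pos: [0.6143, 0.2853, 0.0142]
eef_rot: [0.153, 0.691, 0.154, -0.689]
ft_force: [0.3, -0.2, 5.3]
gripper_width: 0.0583
```

Run:
```python
from h import *
st(); print(rel(.6142,.2853,.0135,-65))
```

```text
t 9.03 pos [614.3 285.3  14.2] psi -65.0 tilt [0.16 0.13] F [ 0.3 -0.2  5.3] w 58.3
[0.0027, -0.0002, 0.0004, 0.0007, -0.0045, 0.001]
```

Emit:
send_rows:
  motion:
    - [-0.02,0,0,0,0,0]
    - [-0.08,0,0,0,0,0]
    - [-0.2,0,0,0,0,0]
    - [-0.3,0,0,0,0,0]
    - [-0.4,0,0,0,0,0]
    - [-0.4,0,0,0,0,0]
    - [-0.4,0,0,0,0,0]

```text
t: 9.9
ee_pos: [0.6134, 0.2847, 0.113]
eef_rot: [0.153, 0.691, 0.154, -0.69]
ft_force: [0.8, 0.2, -0.8]
gripper_width: 0.0588
```

Run:
```python
from h import *
st()
from bench import bot
for n in("side","top"):
    d=bot.get_image(n); pickle.dump(d,open(f'{n}3.pkl','wb'))
    r=(220,320,240,360) if n=='side' else (140,220,200,300)
    cv2.imwrite(f'pics/{n}4.png',cv2.resize(d['pixels'][r[0]:r[1],r[2]:r[3],::-1],None,fx=6,fy=6,interpolation=cv2.INTER_CUBIC))
```

```text
t 9.90 pos [613.4 284.7 113. ] psi -65.0 tilt [0.07 0.07] F [ 0.8  0.2 -0.8] w 58.8
```

View pics/side4.png

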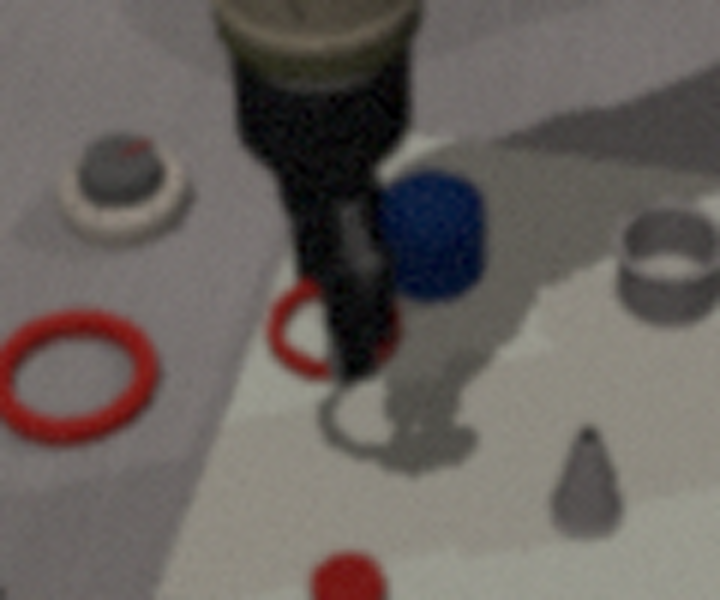

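View pics/top4.png

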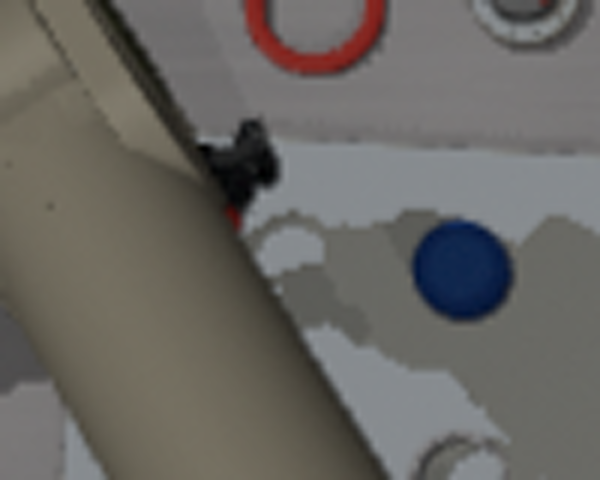

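Run:
```python
from h import *
print(rel(.56,.06,.30,-30)); print(rel(.4925,-.177,.30,0))
```

```text
[-0.7521, 0.7234, 0.5718, -0.7773, -0.0004, 0.0008]
[-0.7527, 1.4682, 1.2174, -1.444, -0.0006, 0.0007]
```

Emit:
send_rows:
  motion:
    - [-0.2,0.05,0.04,-0.1,0,0]
    - [-0.4,0.2,0.15,-0.3,0,0]
    - [-0.6,0.36,0.28,-0.5,0,0]
    - [-0.75,0.54,0.42,-0.7,0,0]
    - [-0.75,0.72,0.57,-0.78,0,0]
    - [-0.75,0.72,0.57,-0.78,0,0]
    - [-0.75,0.72,0.57,-0.78,0,0]
    - [-0.75,0.72,0.57,-0.78,0,0]

```text
t: 11.0
ee_pos: [0.5601, 0.0633, 0.2994]
eef_rot: [0.354, 0.612, 0.356, -0.611]
ft_force: [0.5, 1.1, -0.3]
gripper_width: 0.0584
```

Run:
```python
from h import *
st();print(rel(.4925,-.177,.30,0))
```

```text
t 11.00 pos [560.1  63.3 299.4] psi -29.7 tilt [0.   0.14] F [ 0.5  1.1 -0.3] w 58.4
[-0.0048, 0.242, 0.9686, -0.661, -0.0031, 0.0008]
```

Emit:
send_rows:
  motion:
    - [0,0.05,0.2,-0.2,0,0]
    - [0,0.1,0.4,-0.4,0,0]
    - [0,0.15,0.6,-0.6,0,0]
    - [0,0.2,0.8,-0.66,0,0]
    - [0,0.242,0.968,-0.66,-0.003,0]
    - [0,0.242,0.968,-0.66,-0.003,0]
    - [0,0.242,0.968,-0.66,-0.003,0]
    - [0,0.242,0.968,-0.66,-0.003,0]
    - [0,0.242,0.968,-0.66,-0.003,0]
    - [0,0.242,0.968,-0.66,-0.003,0]

```text
t: 12.25
ee_pos: [0.4925, -0.1782, 0.2999]
eef_rot: [0.5, 0.501, 0.499, -0.5]
ft_force: [0.2, -0.8, -0.2]
gripper_width: 0.0582
```

Run:
```python
from h import *
st();print(rel(.4925,-.177,.25,0))
from bench import bot
for n in("side","top"):
    d=bot.get_image(n); pickle.dump(d,open(f'{n}5.pkl','wb'))
    r=(110,190,310,400) if n=='side' else (160,260,320,430)
    cv2.imwrite(f'pics/{n}5.png',cv2.resize(d['pixels'][r[0]:r[1],r[2]:r[3],::-1],None,fx=7 if n=='side' else 5,fy=7 if n=='side' else 5,interpolation=cv2.INTER_CUBIC))
```

```text
t 12.25 pos [ 492.5 -178.2  299.9] psi -0.1 tilt [ 0.06 -0.03] F [ 0.2 -0.8 -0.2] w 58.2
[0.1994, -0.0001, -0.0047, -0.0026, 0.0007, -0.0013]
```

View pics/side5.png

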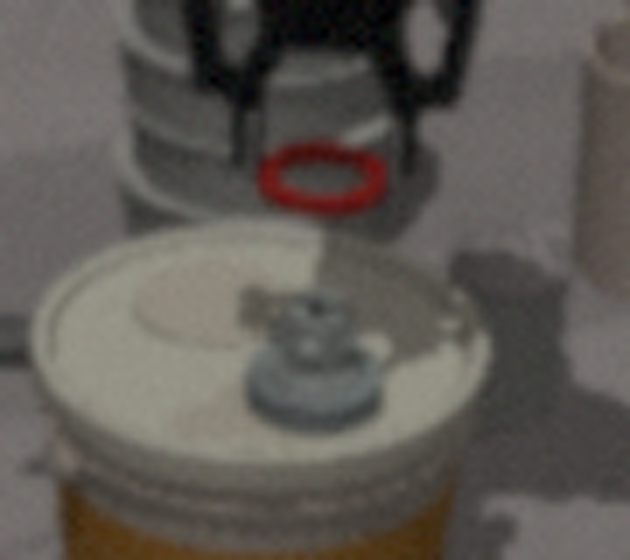

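View pics/top5.png

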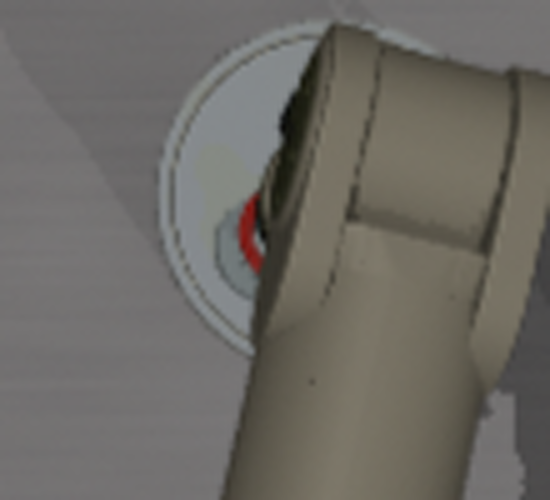

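```bash
cat > ring.py <<'E'
from h import *
import sys
np.set_printoptions(precision=4,suppress=True)
d=load(sys.argv[1]); z=float(sys.argv[2])
hsv=cv2.cvtColor(d['pixels'],cv2.COLOR_RGB2HSV).astype(int)
m=((hsv[...,0]<10)|(hsv[...,0]>170))&(hsv[...,1]>110)&(hsv[...,2]>45); m[:120]=0;m[190:]=0;m[:,:330]=0;m[:,380:]=0
for c,s,b in blobs(m,20):
    cs,_=cv2.findContours(b.astype(np.uint8),cv2.RETR_EXTERNAL,cv2.CHAIN_APPROX_NONE)
    e=cv2.fitEllipse(max(cs,key=len)); print(c,s,e); 
    print('centre',onz(d,*e[0],z),'centroid',onz(d,*c,z),'bbox',onz(d,s[0]+(s[2]-1)/2,s[1]+(s[3]-1)/2,z), 'depth med',np.median(pts(d,b)[0],0))
E
python3 ring.py side5 .3045
python3 - <<'E'
from m import *
# spout in side: neck silhouette axis. dark-vs-lid
a=cv2.cvtColor(S['pixels'],cv2.COLOR_RGB2GRAY).astype(int)
for v in range(150,173): print(v,a[v,340:370])
E
```

```text
[355.735  135.2393] [347 130  18  11 117] ((355.6365966796875, 135.15818786621094), (9.844315528869629, 18.036319732666016), 94.4736099243164)
centre [ 0.4916 -0.1765  0.3045] centroid [ 0.4912 -0.1759  0.3045] bbox [ 0.4921 -0.1775  0.3045] depth med [ 0.492  -0.1743  0.3055]
150 [122 123 129 135 139 135 135 134 137 137 137 140 140 139 138 138 139 143
 143 145 143 144 143 143 144 141 142 141 133 129]
151 [122 125 126 131 136 134 135 135 136 136 135 126 129 127 122 122 126 129
 133 141 144 144 145 144 145 145 144 143 140 138]
152 [123 125 128 130 135 138 137 134 135 133 131 119 112 106  97  92  99 111
 118 131 141 145 146 143 144 146 143 144 145 143]
153 [122 124 125 126 135 136 138 135 134 133 126 110 101  97  79  70  82  97
 105 117 132 142 145 147 142 146 141 144 143 145]
154 [125 122 126 127 132 137 136 135 138 127 112 100 101  93  77  63  75  94
 100 102 117 136 143 143 145 144 146 144 144 146]
155 [121 122 125 128 130 134 134 138 132 116  97  85  97  99  87  84  90  97
  94  92 114 137 144 143 143 144 143 144 142 144]
156 [124 124 124 127 132 135 135 130 122 106  90  78  87  93
[... 1398 characters left out ...]
101 102 101 100
  96  94  94  87  71  71  99 133 147 144 143 145]
168 [133 133 133 129 124 105  77  71  66  70  75  77  83  88  89  92  93  89
  87  75  73  68  65  80 108 137 144 142 144 140]
169 [130 133 132 131 132 119 103  85  74  67  70  71  73  79  77  78  77  70
  71  62  63  69  81  98 122 138 143 144 145 140]
170 [133 132 131 131 132 133 124 110  98  88  80  77  73  74  75  69  72  71
  70  73  82  93 109 123 136 138 143 143 144 139]
171 [131 131 133 133 135 130 132 130 123 112 103  96  89  89  87  84  84  84
  92 103 110 120 136 138 142 139 134 135 138 128]
172 [133 131 134 133 130 133 132 133 132 128 127 126 120 117 112 113 114 115
 124 133 133 137 140 136 139 137 129 126 114 102]
```

Run:
```python
from m import *
from scipy.optimize import least_squares
print('side hole',onz(S,355.0,153.6,.236))
d=load('top5')
hsv=cv2.cvtColor(d['pixels'],cv2.COLOR_RGB2HSV).astype(int)
m=((hsv[...,0]<10)|(hsv[...,0]>170))&(hsv[...,1]>90)&(hsv[...,2]>45); m[:190]=0;m[230:]=0;m[:,:360]=0;m[:,380:]=0
v,u=np.nonzero(m); print(len(u),u.min(),u.max(),v.min(),v.max())
P=np.array([onz(d,a,b,.3085)[:2] for a,b in zip(u,v)])
# mid radius 26.75 of annulus
f=least_squares(lambda c:np.hypot(*(P-c).T)-.02675,[.49,-.178]); print('top ring',f.x,np.abs(f.fun).max())
a=d['pixels'][190:226,355:385]; b=cv2.resize(a,None,fx=16,fy=16,interpolation=cv2.INTER_NEAREST)
cv2.imwrite('pics/t5b.png',b[:,:,::-1])
# collar circle in top0 : sat/grey vs lid threshold, fit edges by radial gradient
g=cv2.cvtColor(T['pixels'],cv2.COLOR_RGB2GRAY).astype(np.float32)
c0=np.array([.4925,-.1796])
def edge(c0,rad,z,half):
    out=[]
    for t in np.arange(0,2*np.pi,.1):
        rr=np.linspace(rad-half,rad+half,40); Tm=np.linalg.inv(np.array(T['T']))
        q=np.array([[c0[0]+r*np.cos(t),c0[1]+r*np.sin(t),z,1] for r in rr])@Tm.T
        uu=q[:,0]/q[:,2]*T['fx']+T['cx']; vv=q[:,1]/q[:,2]*T['fy']+T['cy']
        pr=cv2.remap(g,uu.astype(np.float32)[None],vv.astype(np.float32)[None],cv2.INTER_LINEAR)[0]
        gr=np.gradient(pr); i=np.argmax(gr); 
        if gr[i]>1: out.append((t,rr[i]))
    o=np.array(out); Pp=np.c_[c0[0]+o[:,1]*np.cos(o[:,0]),c0[1]+o[:,1]*np.sin(o[:,0])]
    f=least_squares(lambda p:np.hypot(*(Pp-p[:2]).T)-p[2],[*c0,rad],loss='soft_l1',f_scale=.001); return f.x
print('collar',edge(c0,.034,.197,.006))
# pail lid outer rim circle, top z=.189
print(S['T']@np.array([0,0,0,1]))
```

```text
side hole [ 0.4906 -0.1744  0.236 ]
41 368 372 199 214
top ring [ 0.4932 -0.1778] 0.004247988463875037
collar [ 0.4905 -0.1806  0.0356]
[0.4246 1.1053 0.9972 1.    ]
```

View pics/t5b.png

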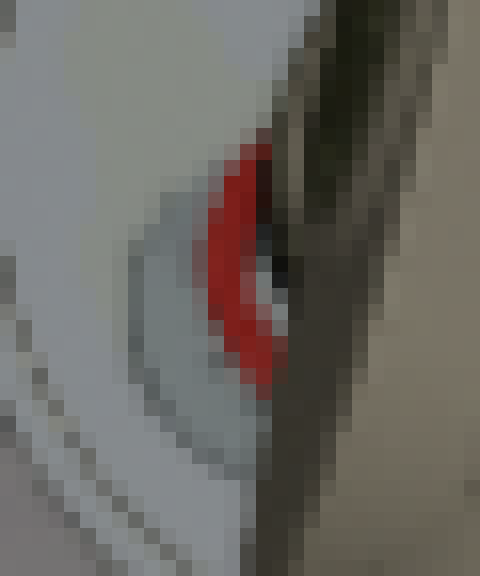

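Emit:
send_rows:
  motion:
    - [0.1,-0.002,0,0,0,0]
    - [0.2,-0.002,0,0,0,0]
    - [0.28,-0.002,0,0,0,0]
    - [0.3,-0.002,0,0,0,0]
    - [0.31,-0.002,0,0,0,0]
    - [0.31,-0.002,0,0,0,0]
    - [0.31,-0.002,0,0,0,0]
    - [0.31,-0.002,0,0,0,0]

```text
t: 13.35
ee_pos: [0.492, -0.1789, 0.2228]
eef_rot: [0.5, 0.501, 0.499, -0.501]
ft_force: [-0.3, -0.4, -0.7]
gripper_width: 0.0583
```

```bash
python3 - <<'E'
from h import *
st();print(rel(.492,-.1783,.198,0))
from bench import bot
for n in("side",):
    d=bot.get_image(n); pickle.dump(d,open(f'{n}6.pkl','wb'))
    r=(130,185,325,385) if n=='side' else (160,260,320,430)
    cv2.imwrite(f'pics/{n}6.png',cv2.resize(d['pixels'][r[0]:r[1],r[2]:r[3],::-1],None,fx=10,fy=10,interpolation=cv2.INTER_CUBIC))
E
python3 ring.py side6 .2265
```

```text
t 13.35 pos [ 492.  -178.9  222.8] psi -0.2 tilt [ 0.1  -0.05] F [-0.3 -0.4 -0.7] w 58.3
[0.0993, -0.0003, -0.0025, -0.0041, 0.0011, -0.0023]
[354.7692 156.5641] [346 151  18  10  78] ((354.7577819824219, 154.99916076660156), (9.745145797729492, 16.229583740234375), 90.97332763671875)
centre [ 0.4916 -0.1811  0.2265] centroid [ 0.4908 -0.171   0.2265] bbox [ 0.4922 -0.1777  0.2265] depth med [ 0.4891 -0.161   0.2285]
```

View pics/side6.png

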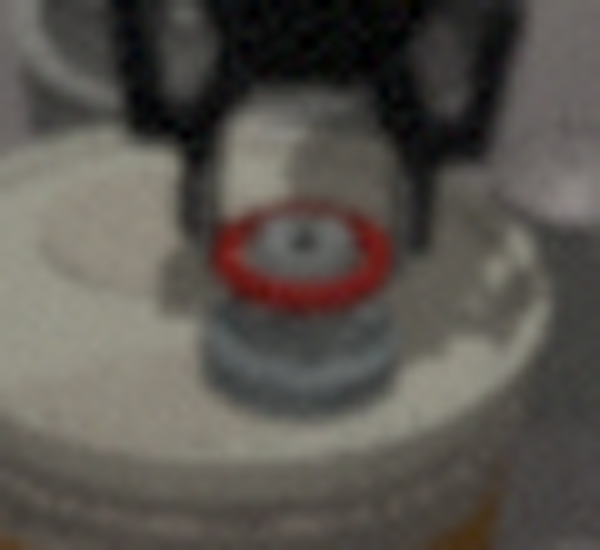

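Emit:
send_rows:
  motion:
    - [0.015,0,-0.0025,0,0,0]
    - [0.03,0,-0.0025,0,0,0]
    - [0.045,0,-0.0025,0,0,0]
    - [0.055,0,-0.0025,0,0,0]
    - [0.055,0,-0.0025,0,0,0]

```text
t: 14.02
ee_pos: [0.4917, -0.1782, 0.2083]
eef_rot: [0.499, 0.501, 0.499, -0.501]
ft_force: [0.3, -0.3, 0.6]
gripper_width: 0.0585
```

Emit:
send_rows:
  motion:
    - [0.01,0,0,0,0,0]
    - [0.02,0,0,0,0,0]
    - [0.03,0,0,0,0,0]
    - [0.03,0,0,0,0,0]

```text
t: 14.52
ee_pos: [0.4917, -0.1782, 0.2008]
eef_rot: [0.499, 0.501, 0.499, -0.501]
ft_force: [0.5, -0.6, -0.2]
gripper_width: 0.0584
```

Run:
```python
from h import *
st()
from bench import bot
print(bot.observe()['wrist_torque'])
```

```text
t 14.53 pos [ 491.7 -178.2  200.8] psi -0.2 tilt [ 0.04 -0.03] F [ 0.5 -0.6 -0.2] w 58.4
[ 0.07950089 -0.02159274  0.02743852]
```

Emit:
send_rows:
  motion:
    - [0.006,0,0,0,0,0]
    - [0.012,0,0,0,0,0]
    - [0.012,0,0,0,0,0]
    - [0.012,0,0,0,0,0]

```text
t: 15.02
ee_pos: [0.4918, -0.1786, 0.1981]
eef_rot: [0.5, 0.501, 0.499, -0.501]
ft_force: [0.5, -1.7, -0.4]
gripper_width: 0.0586
```

Emit:
send_rows:
  motion:
    - [0.004,0,0,0,0,0]
    - [0.004,0,0,0,0,0]
    - [0.004,0,0,0,0,0]

```text
t: 15.4
ee_pos: [0.4919, -0.1785, 0.1972]
eef_rot: [0.5, 0.501, 0.499, -0.501]
ft_force: [0.0, -3.6, 1.8]
gripper_width: 0.0583
```

Emit:
send_rows:
  motion:
    - [0,0,0,0,0,0]
    - [0,0,0,0,0,0]
    - [0,0,0,0,0,0]
    - [0,0,0,0,0,0]
  claw: -0.8

```text
t: 15.9
ee_pos: [0.4919, -0.178, 0.1971]
eef_rot: [0.5, 0.501, 0.499, -0.501]
ft_force: [0.1, -0.4, 0.7]
gripper_width: 0.077
```

Emit:
send_rows:
  motion:
    - [-0.1,0,0,0,0,0]
    - [-0.3,0,0,0,0,0]
    - [-0.5,0,0,0,0,0]
    - [-0.5,0,0,0,0,0]
    - [-0.5,0,0,0,0,0]
    - [-0.5,0,0,0,0,0]

```text
t: 16.65
ee_pos: [0.4912, -0.178, 0.3206]
eef_rot: [-0.499, -0.5, -0.5, 0.501]
ft_force: [-0.4, 0.2, 0.2]
gripper_width: 0.0767
```

```bash
python3 - <<'E'
from h import *
st();print(rel(.56,.05,.32,12))
from bench import bot
for n in("side",):
    d=bot.get_image(n); pickle.dump(d,open(f'{n}7.pkl','wb'))
    r=(130,185,325,385) if n=='side' else (160,260,320,430)
    cv2.imwrite(f'pics/{n}7.png',cv2.resize(d['pixels'][r[0]:r[1],r[2]:r[3],::-1],None,fx=10,fy=10,interpolation=cv2.INTER_CUBIC))
E
python3 ring.py side7 .202
```

```text
t 16.65 pos [ 491.2 -178.   320.6] psi -0.2 tilt [-0.08  0.01] F [-0.4  0.2  0.2] w 76.7
[0.0023, 0.2726, -0.9127, -0.2706, -0.0005, 0.0018]
[353.9683 163.2698] [346 158  18   9  63] ((354.3974914550781, 161.6498565673828), (8.792886734008789, 16.068252563476562), 91.73300170898438)
centre [ 0.4916 -0.1781  0.202 ] centroid [ 0.4922 -0.1675  0.202 ] bbox [ 0.491  -0.1759  0.202 ] depth med [ 0.4943 -0.1614  0.2037]
```

View pics/side7.png

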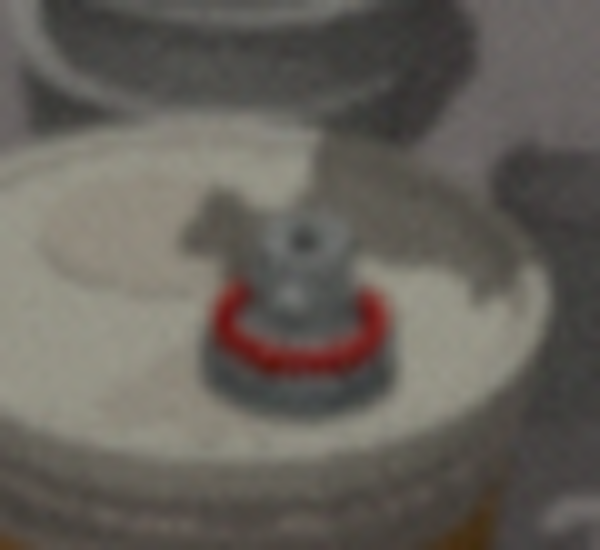

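Emit:
send_rows:
  motion:
    - [0,0.05,-0.2,0,0,0]
    - [0,0.11,-0.4,0,0,0]
    - [0,0.17,-0.6,0,0,0]
    - [0,0.23,-0.8,0,0,0]
    - [0.1,0.28,-0.95,0,0,0]
    - [0.2,0.3,-0.98,0,0,0]
    - [0.2,0.3,-0.98,0,0,0]
    - [0.2,0.3,-0.98,0,0,0]
  claw: -1

```text
t: 17.7
ee_pos: [0.5676, 0.0656, 0.2726]
eef_rot: [0.499, 0.501, 0.498, -0.501]
ft_force: [1.1, -0.7, 0.6]
gripper_width: 0.0854
```

Run:
```python
from h import *
st();print(rel(.593,.1395,.1,0));
```

```text
t 17.70 pos [567.6  65.6 272.6] psi -0.3 tilt [ 0.07 -0.06] F [ 1.1 -0.7  0.6] w 85.4
[0.6903, 0.0994, -0.2966, -0.0056, 0.0013, -0.0015]
```

Emit:
send_rows:
  motion:
    - [0.05,0.05,-0.15,-0.005,0,0]
    - [0.2,0.1,-0.297,-0.005,0,0]
    - [0.4,0.1,-0.297,-0.005,0,0]
    - [0.6,0.1,-0.297,-0.005,0,0]
    - [0.69,0.1,-0.297,-0.005,0,0]
    - [0.69,0.1,-0.297,-0.005,0,0]
    - [0.69,0.1,-0.297,-0.005,0,0]
    - [0.69,0.1,-0.297,-0.005,0,0]
    - [0.69,0.1,-0.297,-0.005,0,0]

```text
t: 18.82
ee_pos: [0.5936, 0.1408, 0.1008]
eef_rot: [0.501, 0.5, 0.499, -0.499]
ft_force: [-0.0, 0.6, -0.7]
gripper_width: 0.0853
```

Run:
```python
from h import *
st();print(rel(.593,.1395,.026,0));
from bench import bot
for n in("side",):
    d=bot.get_image(n); pickle.dump(d,open(f'{n}8.pkl','wb'))
    r=(210,290,270,370)
    cv2.imwrite(f'pics/{n}8.png',cv2.resize(d['pixels'][r[0]:r[1],r[2]:r[3],::-1],None,fx=7,fy=7,interpolation=cv2.INTER_CUBIC))
```

```text
t 18.82 pos [593.6 140.8 100.8] psi 0.0 tilt [ 0.17 -0.02] F [-0.   0.6 -0.7] w 85.3
[0.2991, -0.0033, 0.005, 0.0009, 0.0004, -0.0038]
```

View pics/side8.png

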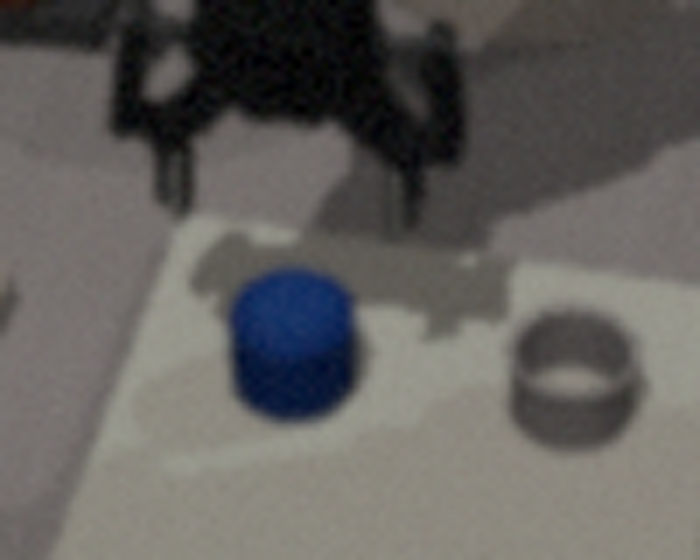

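Emit:
send_rows:
  motion:
    - [0.1,0,0.002,0,0,0]
    - [0.2,0,0.002,0,0,0]
    - [0.27,0,0.002,0,0,0]
    - [0.298,0,0.002,0,0,0]
    - [0.298,0,0.002,0,0,0]
    - [0.298,0,0.002,0,0,0]
    - [0.298,0,0.002,0,0,0]

```text
t: 19.75
ee_pos: [0.5936, 0.1403, 0.0259]
eef_rot: [0.501, 0.5, 0.499, -0.499]
ft_force: [-0.5, 0.5, 0.6]
gripper_width: 0.0855
```

Emit:
send_rows:
  motion:
    - [0,0,0,0,0,0]
    - [0,0,0,0,0,0]
    - [0,0,0,0,0,0]
    - [0,0,0,0,0,0]
    - [0,0,0,0,0,0]
    - [0,0,0,0,0,0]
  claw: 0.6

```text
t: 20.5
ee_pos: [0.5935, 0.1403, 0.0257]
eef_rot: [0.501, 0.5, 0.5, -0.499]
ft_force: [-0.5, -0.6, 6.4]
gripper_width: 0.0542
```

Emit:
send_rows:
  motion:
    - [0,0,0,0,0,0]
    - [0,0,0,0,0,0]
    - [0,0,0,0,0,0]
    - [0,0,0,0.22,0,0]
    - [0,0,0,0.44,0,0]
    - [0,0,0,0.66,0,0]
    - [0,0,0,0.88,0,0]
    - [0,0,0,1,0,0]
    - [0,0,0,1,0,0]
  claw: -0.75

```text
t: 21.62
ee_pos: [0.593, 0.1402, 0.0249]
eef_rot: [0.272, 0.653, 0.271, -0.653]
ft_force: [-0.3, 0.3, 0.1]
gripper_width: 0.0744
```

Emit:
send_rows:
  motion:
    - [0,0,0,0.22,0,0]
    - [0,0,0,0.44,0,0]
    - [0,0,0,0.66,0,0]
    - [0,0,0,0.88,0,0]
    - [0,0,0,1,0,0]
    - [0,0,0,1,0,0]
    - [0,0,0,1,0,0]
    - [0,0,0,1,0,0]

```text
t: 22.62
ee_pos: [0.593, 0.14, 0.025]
eef_rot: [0.001, 0.707, 0.001, -0.707]
ft_force: [-0.3, -0.1, -0.0]
gripper_width: 0.0746
```

Run:
```python
from h import *
st();print(rel(.5935,.141,.026,-90));
```

```text
t 22.62 pos [593. 140.  25.] psi -89.9 tilt [ 0.06 -0.03] F [-0.3 -0.1 -0. ] w 74.6
[-0.0041, -0.0038, -0.0019, 0.0032, -0.0012, -0.0007]
```

Emit:
send_rows:
  motion:
    - [-0.002,0,0,0,0,0]
    - [-0.002,0,0,0,0,0]
    - [-0.002,0,0,0,0,0]
    - [-0.002,0,0,0,0,0]
    - [-0.002,0,0,0,0,0]
    - [-0.002,0,0,0,0,0]
  claw: 0.6

```text
t: 23.38
ee_pos: [0.5935, 0.1402, 0.026]
eef_rot: [0.0, 0.708, 0.0, -0.706]
ft_force: [0.3, 0.5, 4.6]
gripper_width: 0.0548
```

Emit:
send_rows:
  motion:
    - [-0.02,0,0,0,0,0]
    - [-0.1,0,0,0,0,0]
    - [-0.3,0,0,0,0,0]
    - [-0.5,0,0,0.1,0,0]
    - [-0.7,0,0,0,0,0]
    - [-0.9,0,0,0,0,0]
    - [-1,0,0,0,0,0]
    - [-1,0,0,0,0,0]

```text
t: 24.38
ee_pos: [0.5935, 0.1405, 0.2777]
eef_rot: [0.0, 0.709, 0.0, -0.705]
ft_force: [0.3, -0.3, -1.0]
gripper_width: 0.0546
```

Run:
```python
from h import *
st();print(rel(.56,0.03,.31,-50));print(rel(.492,-0.1795,.3,0))
```

```text
t 24.38 pos [593.5 140.5 277.7] psi -90.0 tilt [0.27 0.03] F [ 0.3 -0.3 -1. ] w 54.6
[-0.1301, 0.442, 0.1338, -0.8878, -0.0059, -0.0015]
[-0.0917, 1.2798, 0.4067, -1.9989, -0.0051, -0.0042]
```

Emit:
send_rows:
  motion:
    - [-0.05,0.15,0.05,-0.2,0,0]
    - [-0.09,0.3,0.1,-0.4,0,0]
    - [-0.09,0.45,0.15,-0.6,0,0]
    - [-0.09,0.6,0.19,-0.8,-0.004,0]
    - [-0.09,0.75,0.24,-1,-0.005,0]
    - [-0.09,0.85,0.27,-1,-0.005,0]
    - [-0.09,0.85,0.27,-1,-0.005,0]
    - [-0.09,0.85,0.27,-1,-0.005,0]

```text
t: 25.38
ee_pos: [0.5251, -0.0713, 0.2968]
eef_rot: [-0.271, -0.651, -0.271, 0.655]
ft_force: [1.0, 1.6, -0.6]
gripper_width: 0.0546
```

Run:
```python
from h import *
st();print(rel(.492,-0.1795,.3,0))
```

```text
t 25.38 pos [525.1 -71.3 296.8] psi -44.9 tilt [-0.25 -0.08] F [ 1.   1.6 -0.6] w 54.6
[-0.0116, 0.2117, 0.4001, -0.9981, 0.0039, 0.0047]
```

Emit:
send_rows:
  motion:
    - [-0.01,0.06,0.12,-0.22,0,0]
    - [-0.01,0.13,0.25,-0.44,0,0]
    - [-0.01,0.19,0.36,-0.66,0,0]
    - [-0.01,0.212,0.4,-0.88,0,0]
    - [-0.01,0.212,0.4,-0.998,0.003,0.003]
    - [-0.01,0.212,0.4,-0.998,0.003,0.003]
    - [-0.01,0.212,0.4,-0.998,0.003,0.003]
    - [-0.01,0.212,0.4,-0.998,0.003,0.003]
    - [-0.01,0.212,0.4,-0.998,0.003,0.003]
    - [-0.01,0.212,0.4,-0.998,0.003,0.003]

```text
t: 26.62
ee_pos: [0.4923, -0.1804, 0.3009]
eef_rot: [-0.5, -0.5, -0.499, 0.5]
ft_force: [0.1, 0.6, 0.8]
gripper_width: 0.0543
```

Run:
```python
from h import *
st();print(rel(.492,-0.1795,.25,0))
from bench import bot
for n in("side","top"):
    d=bot.get_image(n); pickle.dump(d,open(f'{n}9.pkl','wb'))
    r=(110,190,310,400) if n=='side' else (160,260,320,430)
    cv2.imwrite(f'pics/{n}9.png',cv2.resize(d['pixels'][r[0]:r[1],r[2]:r[3],::-1],None,fx=7 if n=='side' else 5,fy=7 if n=='side' else 5,interpolation=cv2.INTER_CUBIC))
```

```text
t 26.62 pos [ 492.3 -180.4  300.9] psi -0.1 tilt [ 0.03 -0.05] F [0.1 0.6 0.8] w 54.3
[0.2037, -0.0014, -0.0037, -0.0012, 0.0011, -0.0007]
```

View pics/side9.png

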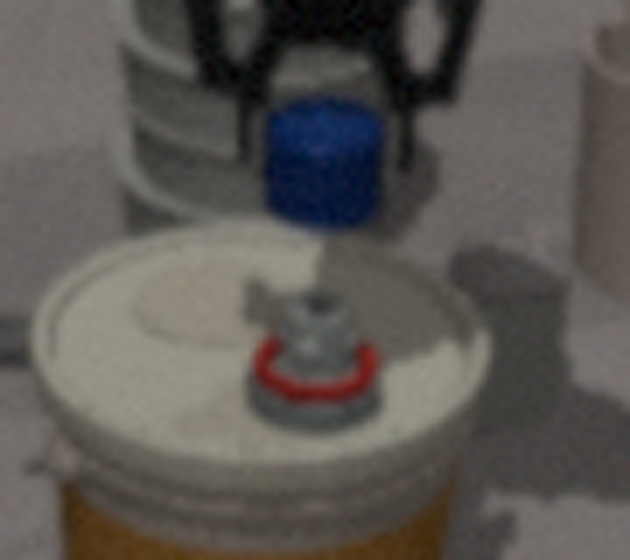

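View pics/top9.png

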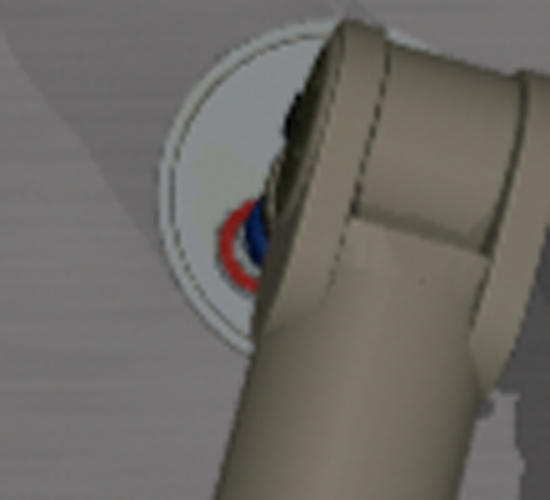

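Emit:
send_rows:
  motion:
    - [0.08,-0.001,-0.003,0,0,0]
    - [0.15,-0.001,-0.003,0,0,0]
    - [0.19,-0.001,-0.003,0,0,0]
    - [0.21,-0.001,-0.003,0,0,0]
    - [0.23,-0.001,-0.003,0,0,0]
    - [0.245,-0.001,-0.003,0,0,0]
    - [0.255,-0.001,-0.003,0,0,0]
    - [0.255,-0.001,-0.003,0,0,0]
    - [0.255,-0.001,-0.003,0,0,0]

```text
t: 27.85
ee_pos: [0.4922, -0.1798, 0.2374]
eef_rot: [0.5, 0.5, 0.499, -0.5]
ft_force: [0.0, 0.1, -0.4]
gripper_width: 0.0541
```

Run:
```python
from h import *
st()
from bench import bot
for n in("side",):
    d=bot.get_image(n); pickle.dump(d,open(f'{n}10.pkl','wb'))
    r=(130,185,325,385)
    cv2.imwrite(f'pics/{n}10.png',cv2.resize(d['pixels'][r[0]:r[1],r[2]:r[3],::-1],None,fx=10,fy=10,interpolation=cv2.INTER_CUBIC))
```

```text
t 27.85 pos [ 492.2 -179.8  237.4] psi -0.0 tilt [ 0.05 -0.06] F [ 0.   0.1 -0.4] w 54.1
```

View pics/side10.png

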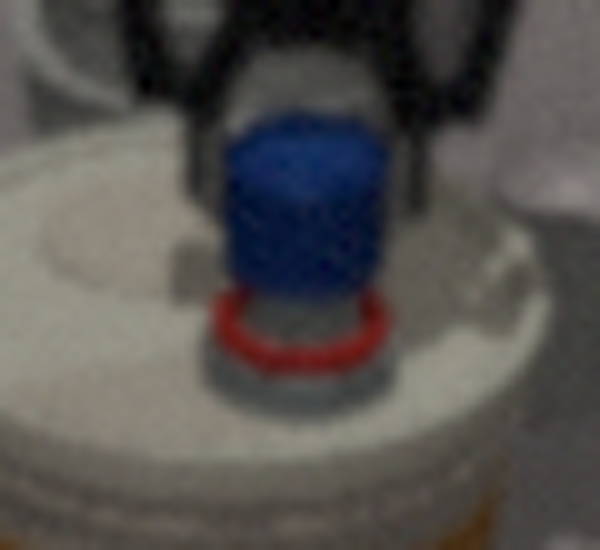

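Emit:
send_rows:
  motion:
    - [0.008,0,0,0,0,0]
    - [0.016,0,0,0,0,0]
    - [0.022,0,0,0,0,0]
    - [0.022,0,0,0,0,0]

```text
t: 28.4
ee_pos: [0.4918, -0.18, 0.2316]
eef_rot: [-0.5, -0.5, -0.499, 0.501]
ft_force: [-0.9, 0.3, 0.0]
gripper_width: 0.0543
```

Emit:
send_rows:
  motion:
    - [0.004,0,0,0,0,0]
    - [0.008,0,0,0,0,0]
    - [0.008,0,0,0,0,0]

```text
t: 28.78
ee_pos: [0.492, -0.1801, 0.2307]
eef_rot: [0.5, 0.5, 0.499, -0.5]
ft_force: [-5.0, -0.2, 7.7]
gripper_width: 0.0546
```

Emit:
send_rows:
  motion:
    - [-0.002,-0.003,0,0,0,0]
    - [-0.002,-0.003,0,0,0,0]
    - [-0.002,-0.003,0,0,0,0]

```text
t: 29.15
ee_pos: [0.4917, -0.18, 0.231]
eef_rot: [0.501, 0.5, 0.499, -0.5]
ft_force: [-2.4, -0.6, 6.8]
gripper_width: 0.054
```

Emit:
send_rows:
  motion:
    - [0.003,0,0,0,0,0]
    - [0.006,0,0,0,0,0]
    - [0.006,0,0,0,0,0]

```text
t: 29.52
ee_pos: [0.492, -0.1801, 0.2303]
eef_rot: [0.501, 0.501, 0.499, -0.5]
ft_force: [-3.7, -0.3, 11.5]
gripper_width: 0.0543
```

Emit:
send_rows:
  motion:
    - [0,-0.003,0,0,0,0]
    - [0.003,-0.003,0,0,0,0]
    - [0.005,-0.003,0,0,0,0]
    - [0.005,-0.003,0,0,0,0]

```text
t: 30.02
ee_pos: [0.492, -0.1801, 0.2296]
eef_rot: [0.502, 0.501, 0.498, -0.499]
ft_force: [-1.7, 0.4, 11.7]
gripper_width: 0.0543
```

Run:
```python
from h import *
st()
```

```text
t 30.02 pos [ 492.  -180.1  229.6] psi -0.0 tilt [ 0.29 -0.12] F [-1.7  0.4 11.7] w 54.3
```

Emit:
send_rows:
  motion:
    - [0.003,0,0,0,0,0]
    - [0.005,0,0,0,0,0]
    - [0.005,0,0,0,0,0]

```text
t: 30.4
ee_pos: [0.4919, -0.1801, 0.2283]
eef_rot: [0.502, 0.501, 0.498, -0.499]
ft_force: [-2.0, 0.5, 11.1]
gripper_width: 0.0544
```

Emit:
send_rows:
  motion:
    - [0.003,0,0,0,0,0]
    - [0.005,0,0,0,0,0]
    - [0.005,0,0,0,0,0]

```text
t: 30.78
ee_pos: [0.4917, -0.18, 0.2264]
eef_rot: [0.501, 0.501, 0.498, -0.5]
ft_force: [0.4, -0.3, 6.4]
gripper_width: 0.0542
```

Emit:
send_rows:
  motion:
    - [0.005,0,0,0,0,0]
    - [0.01,0,0,0,0,0]
    - [0.014,0,0,0,0,0]
    - [0.014,0,0,0,0,0]

```text
t: 31.28
ee_pos: [0.491, -0.1798, 0.2204]
eef_rot: [0.5, 0.5, 0.499, -0.5]
ft_force: [6.7, -2.9, -6.2]
gripper_width: 0.0542
```

Emit:
send_rows:
  motion:
    - [0.005,0,0,0,0,0]
    - [0.01,0,0,0,0,0]
    - [0.012,0,0,0,0,0]
    - [0.012,0,0,0,0,0]

```text
t: 31.78
ee_pos: [0.4903, -0.1795, 0.218]
eef_rot: [-0.5, -0.5, -0.5, 0.5]
ft_force: [2.9, 0.7, -3.6]
gripper_width: 0.0544
```

Run:
```python
from h import *
st()
```

```text
t 31.77 pos [ 490.3 -179.5  218. ] psi -0.0 tilt [-0.02 -0.02] F [ 2.9  0.7 -3.6] w 54.4
```

Emit:
send_rows:
  motion:
    - [0.002,0.004,0,0,0,0]
    - [0.004,0.004,0,0,0,0]
    - [0.006,0.004,0,0,0,0]
    - [0.006,0.004,0,0,0,0]

```text
t: 32.28
ee_pos: [0.4915, -0.1798, 0.217]
eef_rot: [-0.5, -0.5, -0.499, 0.5]
ft_force: [-0.2, 0.3, 0.3]
gripper_width: 0.0543
```

Run:
```python
from h import *
st()
from bench import bot
for n in("side",):
    d=bot.get_image(n); pickle.dump(d,open(f'{n}11.pkl','wb'))
    r=(130,185,325,385)
    cv2.imwrite(f'pics/{n}11.png',cv2.resize(d['pixels'][r[0]:r[1],r[2]:r[3],::-1],None,fx=10,fy=10,interpolation=cv2.INTER_CUBIC))
```

```text
t 32.27 pos [ 491.5 -179.8  217. ] psi -0.0 tilt [ 0.03 -0.05] F [-0.2  0.3  0.3] w 54.3
```

View pics/side11.png

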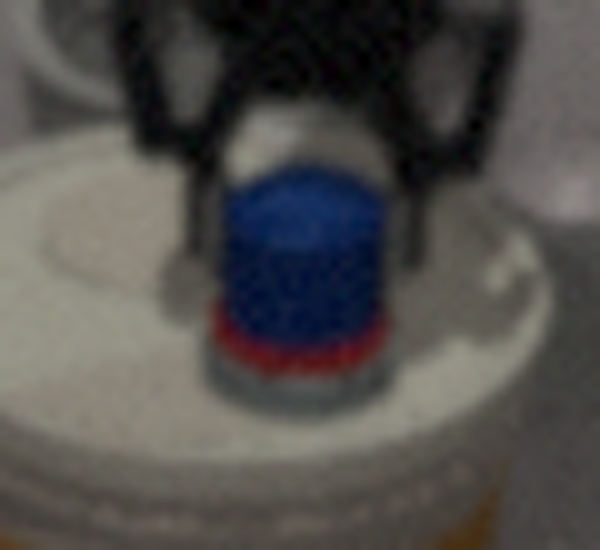

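Emit:
send_rows:
  motion:
    - [0.002,0,0,0,0,0]
    - [0.004,0,0,0,0,0]
    - [0.004,0,0,0,0,0]
    - [0.004,0,0,0,0,0]

```text
t: 32.83
ee_pos: [0.4915, -0.1799, 0.217]
eef_rot: [0.5, 0.5, 0.499, -0.5]
ft_force: [-4.4, 0.4, 7.4]
gripper_width: 0.0542
```

Emit:
send_rows:
  motion:
    - [0.002,0,0,0,0,0]
    - [0.004,0,0,0,0,0]
    - [0.004,0,0,0,0,0]
    - [0.004,0,0,0,0,0]

```text
t: 33.33
ee_pos: [0.4915, -0.1799, 0.2169]
eef_rot: [0.501, 0.5, 0.499, -0.5]
ft_force: [-7.6, 1.4, 15.5]
gripper_width: 0.0544
```

Emit:
send_rows:
  motion:
    - [-0.001,-0.004,0,0,0,0]
    - [-0.001,-0.004,0,0,0,0]
    - [-0.001,-0.004,0,0,0,0]
    - [-0.001,-0.004,0,0,0,0]

```text
t: 33.83
ee_pos: [0.4915, -0.1799, 0.2169]
eef_rot: [0.501, 0.501, 0.499, -0.5]
ft_force: [-1.1, 0.8, 9.9]
gripper_width: 0.0547
```

Emit:
send_rows:
  motion:
    - [0,0,0,0,0,0]
    - [0,0,0,0,0,0]
    - [0,0,0,0,0,0]
    - [0,0,0,0,0,0]
    - [0,0,0,0,0,0]
    - [0,0,0,0,0,0]

```text
t: 34.58
ee_pos: [0.4915, -0.1799, 0.217]
eef_rot: [0.501, 0.501, 0.499, -0.5]
ft_force: [-1.5, -0.1, 10.2]
gripper_width: 0.0544
```

Run:
```python
from h import *
st()
from bench import bot
for n in("side","top"):
    d=bot.get_image(n); pickle.dump(d,open(f'{n}12.pkl','wb'))
    r=(130,185,325,385) if n=='side' else (0,400,0,640)
    f=10 if n=='side' else 1
    cv2.imwrite(f'pics/{n}12.png',cv2.resize(d['pixels'][r[0]:r[1],r[2]:r[3],::-1],None,fx=f,fy=f,interpolation=cv2.INTER_CUBIC))
st()
```

```text
t 34.58 pos [ 491.5 -179.9  217. ] psi -0.0 tilt [ 0.21 -0.09] F [-1.5 -0.1 10.2] w 54.4
t 34.67 pos [ 491.5 -179.9  217. ] psi -0.0 tilt [ 0.21 -0.09] F [-2.   0.4 10.2] w 54.6
```

View pics/side12.png

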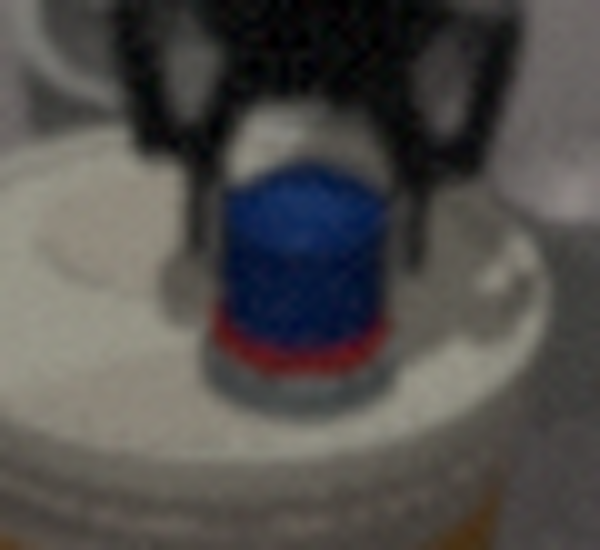

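View pics/top12.png

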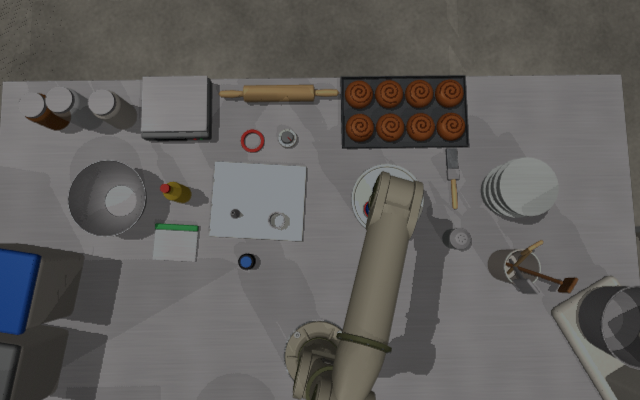

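Emit:
send_rows:
  motion:
    - [0.0015,-0.001,0,0,0,0]
    - [0.0015,-0.001,0,0,0,0]
    - [0.0015,-0.001,0,0,0,0]
    - [0.0015,-0.001,0,0,0,0]
    - [0.0015,-0.001,0,0,0,0]
    - [0.0015,-0.001,0,0,0,0]
    - [0.0015,-0.001,0,0,0,0]

```text
t: 35.55
ee_pos: [0.4915, -0.1799, 0.2169]
eef_rot: [0.501, 0.501, 0.498, -0.499]
ft_force: [-1.4, 0.6, 11.4]
gripper_width: 0.0548
```

Run:
```python
from h import *
from bench import bot
st(); s=bot.observe(); print(s['wrist_torque'],s['dq'].round(3))
if s['ft_force'][2]>9 and s['ft_force'][2]<18: print(bot.hand_in())
```

```text
t 35.55 pos [ 491.5 -179.9  216.9] psi -0.0 tilt [ 0.24 -0.09] F [-1.4  0.6 11.4] w 54.8
[ 0.36553051  0.62473021 -0.00157838] [-0.001 -0.001 -0.     0.001 -0.001 -0.001  0.   ]
the job is handed in; nothing more can be done
None
```

I laid the red ring around the spout foot and pressed the blue cap on until it clicked and bedded on the ring. The job was handed in at 35.6 s with the gripper still pressing down. No verdict was reported.

**How it went**
- I centred both parts by closing the gripper on them twice, at 90° apart.
- The ring passed the beads without any contact force, and the side picture showed it lying flat on the collar after release.
- The cap met the beads at the expected height. The push rose to about 11.7 N, then turned to a pull of about 6 N: the click. I pressed on until the height stopped changing.

**Last checks**
- **Push:** 11.4 N downward on the wrist, against the roughly 12 N asked for, and under 2 N sideways.
- **Cap:** tool tilt was 0.25°, and the rim worked out at about 8 mm above the collar. The arm was at rest.
- **Bystanders:** by eye in the last top picture, none had moved. I did not measure them.

**What disagreed**
- The two cameras differed by 2 to 3 mm in y on where the spout was. I settled it from the contact forces.
- The gripper read about 58 mm on the 62 mm ring and 54 mm on the 56 mm cap. I did not find out why; both were held firmly.
- Sideways force reached 7.6 N in x while bedding the cap, and I eased it off by small x corrections.

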